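# Open the lathe's gear cover and hold it up

### The arm

A 6-joint arm with a two-finger parallel gripper is mounted at the origin on the work surface. World frame = base frame: x ahead of the robot, y to its left, z up, the work surface at z = 0. Lengths are in mm, angles in rad, forces in N, time in s.
With the tool pointing down it reaches from about 350 to 775 mm from the base axis. Payload 7.3 kg.
Tool frame: the origin (TCP) lies at the very end of the fingers, on their centre line; the grasp point (between the pads) lies 19 mm behind it; z points along the fingers, y is the line along which they close (so a half turn about z gives the same grasp; the last joint's range is limited). The gripper opens to 92 mm and grips with 3 to 60 N. Pads are 19 mm wide; open, the fingers measure 130 mm over their backs; the gripper's body (75 mm by 190 mm) begins 47 mm behind the grasp point.
Start: joints at [-1.357, 0.342, 1.524, -0, 1.275, -0.146], TCP at [184.869, -491.394, 226.741] pointing down, gripper open.
Joint ranges: [-2.53, 2.53], [-0.77, 2.02], [0.04, 2.7], [-1, 4.14], [0.28, 2.66], [-3.11, 3.11]. Speed limits (rad/s): [2.57, 2.57, 3.14, 3.14, 3.14, 3.14].

### API

Orientations are given as [roll, pitch, yaw] about the fixed x, y, z axes, in that order (R = Rz(yaw) Ry(pitch) Rx(roll)).
In Python, from plant import * gives the robot as it stands.
- The arm moves only by the tool arm_command, never from a script. Its arguments are lists of equal length, an entry for each row: "gripper": the finger opening in mm, from 0 to 91.8; "dp": the shift along the tool's x, y, z in units of 25 mm (1.0 is 25 mm), a list of three; "twist": the turn about the tool's z in units of 5 degrees (1.0 is 5 degrees). A call has exactly 5 rows; each row shifts and turns the commanded pose from where the row before left it, along the tool's axes as they then stand; what a row does not reach is not made up. A row lasts 1/8 s, in which the tool goes at most 62.5 mm and 10.7 degrees, less where a joint would pass 70% of its speed; a pose out of reach is approached as far as the arm can. A call is refused whole if a number of a shift passes 1 or a number of a turn 1, either way. A call with a gripper value outside its range is refused whole. The fingers move at their own pace and stop on an object; the grip force is fixed at half the most. Time passes only in rows, so rows that do not move let the fingers close, or fill a call up. It gives the time, the measured TCP pose, the force, the opening and the grip force at its end, in the units of the state.
- get_obs(): the state, without advancing time (a new reading comes with each control period).
- capture(name): name is "scene" or "top" or "wrist"; returns the picture (480x640x3 uint8, red, green, blue); there is no depth.
- get_calibration(name): a dict with "mtx" (3x3 intrinsics, pixels), "position" and "attitude" of the camera in the world; the wrist camera has in their place "mount" (4x4, takes a point from camera to tool coordinates, whose origin is the TCP and whose axes are the flange's). Camera axes: x right, y down, z forward; pixel columns grow to the right and rows downward; lengths in mm; the calibration is good to about 2 mm. A picture is of the moment at which its call begins: read the wrist's pose just before it. get_calibration takes no time and is no camera call.
- close_job(): hands the job in; it is judged then, once.
The state is a dict: "time": time; "joint_positions": joint angles; "dq": joint speeds; "tau": joint torques, N m; "tool_pos": TCP position; "tcp_rot": TCP orientation; "contact_force": force on the tool from outside, world axes, zero at the start; "moment": the same for the moment, N m; "grip_width": finger opening in mm; "finger_force": force on a finger pad.
Only numpy, scipy, OpenCV 4.12 (cv2) and the standard library are available. Lean on these libraries where they do the work, as an engineer would, in place of code of your own. Each camera call takes 0.05 s, during which the arm holds its last target. There are 200 camera calls.

### The job

The change gears of the small bench lathe need a look. First tug the gear cover up by its black ball knob, before touching the red release slide, to learn whether its hidden bolt has caught; if it has, push the slide all the way back. Then lift the cover by the knob to near its stop and finish with the gripper still holding it up there by the knob (it falls shut if let go), with the tools lying about left where they are.

Things in the scene. Friction and masses are not known exactly. Their poses are not given: they have to be found in the camera images.
- lathe: bench lathe, cream, black and steel, fixed on a board 280 x 540 x 20 mm. Origin: centre of the board's underside, on the table; z up, x from the robot's side to the rear, y along the spindle to the headstock end. Headstock: 130 x 100 mm, flat top 200 mm above the table, chuck and tool post no higher; gear compartment with the cover at its +y end. Place and yaw differ each run.
- cover (a joint): gear cover's angle, rad: 0 shut, grows as its front swings up about the rear hinge; stop 1.35. Cream sheet steel, top 153 x 104 x 3 mm, 50 mm front skirt, 0.3 to 0.6 kg. No stay: let go, it falls shut. 1.5 to 5 N up at the knob lifts it. A bolt inside, unseen, may hold it: caught, the knob lifts only 4 to 5 mm (0.035 rad), then stops hard; an 8 N pull tells. Not caught, it swings up.
- cover_hinge (a point): middle of the cover's hinge line, at the rear edge of the cover's underside, 200 mm above the table. The line runs along the lathe's y; a positive turn about y raises the cover's front. Axes turn with the cover (the lathe's axes when shut).
- knob: black ball knob, 26 mm across, on a 12 mm stem, 25 mm behind the cover's front edge. Origin: ball's centre, 30 mm above the sheet; from the hinge point, cover shut, 128 mm towards the lathe's -x and 33 mm up (233 mm above the table). Axes as the cover's. It swings on a 132 mm radius to about 320 mm up at the stop. Pinched across the lathe's y it turns between the fingers as the cover swings.
- release (a joint): travel of the red release slide, m: 0 forward (it starts within 2 mm of this), grows to the rear (lathe's +x), 0.018 fully back. Friction about 3 N; it stays where left. Moved 14 mm or more it frees a caught bolt, which then stays free. Its position does not tell if the bolt is caught.
- release_top (a point): centre of the red slide's thumb piece, 16 (x) x 24 (y) x 14 mm (z), 3 to 17 mm above the headstock's flat top (centre 210 mm above the table), about 100 mm from the knob towards the lathe's -y. Axes as the lathe's. Push its front (robot-side) face to the rear, or pinch it across y.
- chuck_key: T-shaped steel chuck key, 76 x 54 x 11 mm, lying on the rear half of the headstock's top, at least 20 mm behind the slide's rearmost place. Origin: middle, underside. Leave it.
- insert_box: orange plastic box 36 x 60 x 16 mm on the lathe's board in front of the tailstock. Origin: centre of its underside. Leave it.
- spare_gear: steel change gear, 72 mm in diameter, 10 mm thick, flat on the table to the left. Origin: centre of its underside. Leave it.
- oil_bottle: white oil bottle, 48 mm in diameter, 115 mm tall, standing on the table to the left. Origin: centre of its underside. Leave it.
- bit_rack: wooden block 60 x 130 x 24 mm with small grinding bits standing in it, 46 mm high in all, on the table to the right. Origin: centre of its underside. Leave it.
- micrometer: blue and steel micrometer, about 112 x 50 x 12 mm, lying on the table to the right. Origin: near its middle, underside. Leave it.
- spanner: steel spanner 150 mm long lying on the table to the left. Origin: middle, underside. Leave it.
- brass_stock: square brass bar 16 x 90 x 16 mm lying on the lathe's board in front of the chuck. Origin: centre of its underside. Leave it.

How it is judged (in metres and radians):
On the way:
1. the cover is tugged up by its knob (at least 0.015 rad, with the fingers on the knob) while the red slide has not yet been pushed back (less than 4 mm) (value of joint cover above 0.015 rad and value of joint release below 0.004 m and contact force between the fingers and knob above 1 N), for 0.1 s.
At the end, for the whole second after the job is handed in: the cover is up at 1.0 rad or more (stop at 1.35), still (under 0.1 rad/s) and held by the fingers at its knob (over 1 N, grasp point within 35 mm of the ball's centre); every tool lying about is within 20 mm of where it was (value of joint cover above 1 rad and velocity of joint cover between -0.1 and 0.1 rad/s and contact force between the fingers and knob above 1 N and distance between the grasp point and knob below 0.035 m and not (distance of any of chuck_key, insert_box, spare_gear, oil_bottle, bit_rack, micrometer, spanner, brass_stock from where it was at the start of the episode above 0.02 m)); the arm keeps its last pose, push and grip.
It fails at once if a tool or part lying about is moved by more than 20 mm (distance of any of chuck_key, insert_box, spare_gear, oil_bottle, bit_rack, micrometer, spanner, brass_stock from where it was at the start of the episode above 0.02 m).
It also fails if it takes over 58 s, if anything falls off the work surface, if the arm or the gripper's body presses on something with over 40 N, if the wrist force passes 120 N, or if a joint passes its speed limit or range.

## Working session

There is one attempt and no reset: what is moved stays moved. The work goes in short steps, Python scripts to look and compute and a tool call to move; the robot and the scene stay as the last step left them, time stands still between calls to the robot, and variables do not carry over. Pictures are saved under pics/ and viewed, at most 10 in all, crops included, and the job is handed in when it is done.

Besides the shell and the picture viewer there is one more tool, called after "Emit:" in YAML: its name, and indented under it one key for each argument. arm_command: Moves the arm, as the interface text tells. Its arguments: {"type":"object","properties":{"gripper":{"type":"array"},"dp":{"type":"array"},"twist":{"type":"array"}},"required":["gripper","dp","twist"]}

```bash
mkdir -p pics; ls; python3 - <<'E'
from plant import *
import cv2
o=get_obs();print(o)
for n in("scene","top"):
    im=capture(n);cv2.imwrite(f"pics/{n}0.png",im[:,:,::-1]);print(n,get_calibration(n))
print(get_calibration("wrist"))
E
```

```text
pics
{'time': 0.0, 'joint_positions': array([-1.35700782e+00,  3.42708794e-01,  1.52500719e+00, -2.56287038e-05,
        1.27540089e+00, -1.46009701e-01]), 'dq': array([-0.00208323,  0.00028137,  0.00135283, -0.00089455, -0.00234888,
       -0.00081331]), 'tau': array([ 4.65998892e-04, -4.31243384e+01, -2.44227809e+01,  7.18784449e-02,
        5.58987586e-02, -1.32581572e-04]), 'tool_pos': array([ 184.7666915 , -490.97999429,  226.05562618]), 'tcp_rot': array([-3.14008109e+00, -1.97513410e-04,  3.59805539e-01]), 'contact_force': array([-0.257304  ,  0.34275213,  0.80354793]), 'moment': array([-0.0145853 , -0.0666078 , -0.00982866]), 'finger_force': 0.0, 'grip_width': 91.8871206069942}
scene {'mtx': array([[514.06214391,   0.        , 316.69700293],
       [  0.        , 514.06214391, 240.54964094],
       [  0.        ,   0.        ,   1.        ]]), 'position': array([ 1132.96611088, -1054.38269756,  1080.6422721 ]), 'attitude': array([-2.23436613, -0.01990607,  0.57777739])}
top {'mtx': array([[598.39812683,   0.        , 322.76181695],
       [  0.        , 598.39812683, 237.65488156],
       [  0.        ,   0.        ,   1.        ]]), 'position': array([ 241.23268811,  -57.28460986, 1536.55801934]), 'attitude': array([-2.95798110e+00, -1.11517555e-03, -1.56092018e+00])}
{'mtx': array([[374.95757182,   0.        , 325.11490551],
       [  0.        , 374.95757182, 238.66437417],
       [  0.        ,   0.        ,   1.        ]]), 'mount': array([[ 9.36827270e-04, -9.51119098e-01, -3.08822901e-01,
         8.54954654e+01],
       [ 9.99999472e-01,  7.60654802e-04,  6.90860250e-04,
        -2.19486991e-01],
       [-4.22182755e-04, -3.08823385e-01,  9.51119308e-01,
        -1.55940646e+02],
       [ 0.00000000e+00,  0.00000000e+00,  0.00000000e+00,
         1.00000000e+00]])}
```

View pics/top0.png

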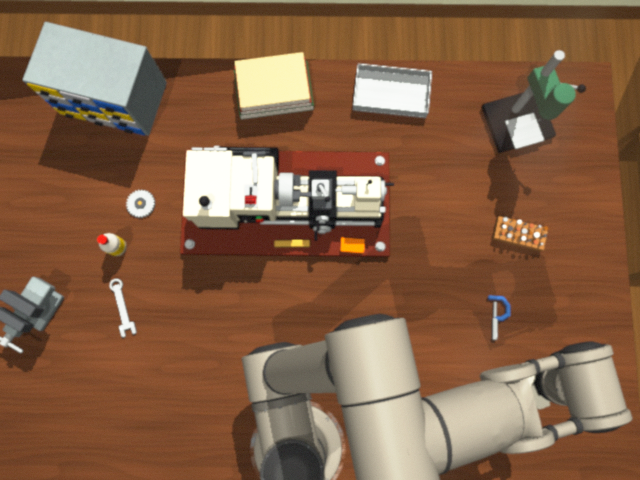

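View pics/scene0.png

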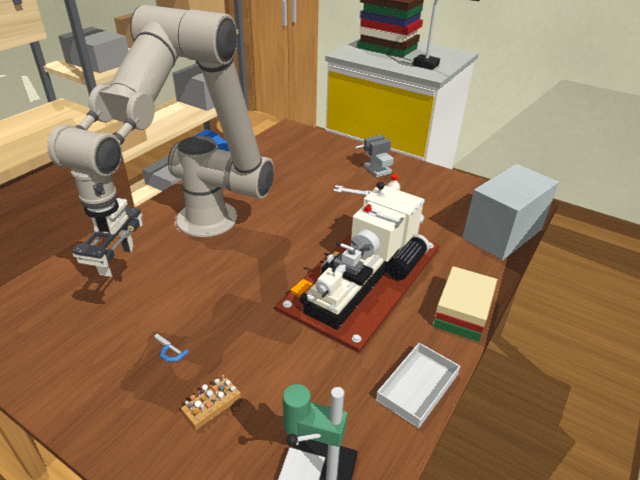

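The top view shows the lathe nearly aligned with the world axes. The black knob is at about (204,202) and the red slide at about (250,199). The board spans roughly (182..391, 150..257), and there are no tools near the knob.

```bash
cat > h.py <<'E'
import numpy as np, cv2
from scipy.spatial.transform import Rotation as R
from plant import *
def ray(n,uv,z,o=None):
    c=get_calibration(n)
    if n=="wrist":
        T=np.eye(4);T[:3,:3]=R.from_euler('xyz',o["tcp_rot"]).as_matrix();T[:3,3]=o["tool_pos"]
        M=T@c["mount"];Rm,p=M[:3,:3],M[:3,3]
    else: Rm=R.from_euler('xyz',c["attitude"]).as_matrix();p=np.array(c["position"])
    d=Rm@np.linalg.inv(c["mtx"])@[uv[0],uv[1],1]
    return p+d*(z-p[2])/d[2]
def blobs(m,amin=15):
    n,l,s,c=cv2.connectedComponentsWithStats(m.astype(np.uint8))
    return [(c[i].round(1).tolist(),s[i].tolist()) for i in range(1,n) if s[i][4]>=amin]
E
python3 - <<'E'
from h import *
im=cv2.imread("pics/top0.png");hsv=cv2.cvtColor(im,cv2.COLOR_BGR2HSV)
H,S,V=cv2.split(hsv)
roi=np.zeros(H.shape,bool);roi[180:215,190:270]=1
print("dark",blobs((V<60)&roi)); red=((H<6)|(H>174))&(S>170)&(V>140)&roi
print("red",blobs(red,8))
b=(((H<6)|(H>174))&(S>120)&(V>40)).astype(np.uint8);b[:140]=0;b[270:]=0;b[:,:170]=0;b[:,400:]=0
pts=[]
ys=np.array([[x,np.where(b[:,x])[0].max()] for x in range(195,380) if b[:,x].any()])
P=np.array([ray("top",p+[0,.5],20)[:2] for p in ys]);ln=cv2.fitLine(P.astype(np.float32),cv2.DIST_HUBER,0,.01,.01).ravel();print("front edge",ln, np.degrees(np.arctan2(ln[1],ln[0])))
for uv,z in(((204,202),233),((250,199),217)):print(ray("top",uv,z))
for uv in((182,257),(391,256),(390,152)):print(ray("top",uv,20))
s=cv2.imread("pics/scene0.png")[150:260,310:450];t=im[140:265,170:400]
t=cv2.resize(t,None,fx=3,fy=3,interpolation=2);s=cv2.resize(s,(255*375//200,375),interpolation=2)
cv2.imwrite("pics/c.png",t);cv2.imwrite("pics/cs.png",s)
E
```

```text
dark [([204.0, 201.0], [200, 197, 9, 9, 55])]
red [([250.0, 199.4], [246, 196, 9, 8, 58])]
front edge [ 1.2727536e-03 -9.9999917e-01  4.7867850e+02  4.2702225e+01] -89.92707
[561.85410356 210.46048848 233.        ]
[573.84951755 109.6894393  217.        ]
[468.82982595 303.86966822  20.        ]
[ 476.8010738  -231.58187599   20.        ]
[ 755.37914032 -231.98243691   20.        ]
```

View pics/c.png

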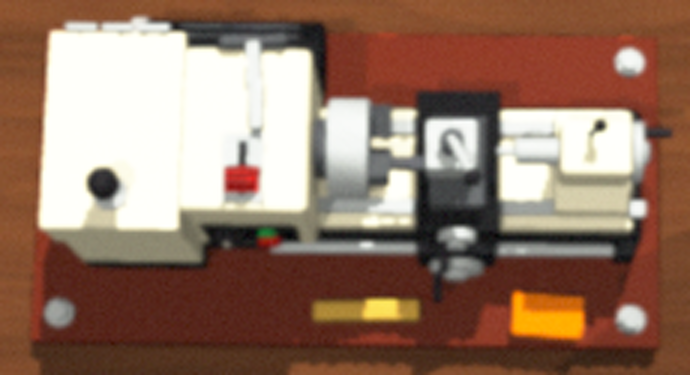

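Emit:
arm_command:
  gripper: [91.8,91.8,91.8,91.8,91.8]
  dp:
    - [0,0,-0.9]
    - [0,0,-0.9]
    - [0,0,-0.9]
    - [0,0,-0.9]
    - [0,0,-0.9]
  twist: [0.82,0.82,0.82,0.82,0.82]

```text
time: 0.72
tool_pos: [184.8, -491.2, 339.6]
tcp_rot: [-3.141, 0.0, -0.0]
contact_force: [1.0, -0.7, 0.3]
grip_width: 92.0
finger_force: 0.0
```

Emit:
arm_command:
  gripper: [91.8,91.8,91.8,91.8,91.8]
  dp:
    - [0.5,-1,0]
    - [0.5,-1,0]
    - [0.5,-1,0]
    - [0.5,-1,0]
    - [0.5,-1,0]
  twist: [0,0,0,0,0]

```text
time: 1.35
tool_pos: [247.3, -365.2, 338.9]
tcp_rot: [-3.141, 0.0, 0.002]
contact_force: [0.3, -0.3, -0.7]
grip_width: 91.8
finger_force: 0.0
```

Emit:
arm_command:
  gripper: [91.8,91.8,91.8,91.8,91.8]
  dp:
    - [0.5,-1,0]
    - [0.5,-1,0]
    - [0.5,-1,0]
    - [0.5,-1,0]
    - [0.5,-1,0]
  twist: [0,0,0,0,0]

```text
time: 1.98
tool_pos: [309.5, -240.1, 339.0]
tcp_rot: [-3.141, 0.0, 0.002]
contact_force: [-0.5, 0.8, -0.4]
grip_width: 92.0
finger_force: 0.0
```

Emit:
arm_command:
  gripper: [91.8,91.8,91.8,91.8,91.8]
  dp:
    - [0.5,-1,0]
    - [0.5,-1,0]
    - [0.5,-1,0]
    - [0.5,-1,0]
    - [0.5,-1,0]
  twist: [0,0,0,0,0]

```text
time: 2.6
tool_pos: [371.8, -115.0, 339.0]
tcp_rot: [-3.141, 0.0, 0.002]
contact_force: [-0.3, -0.6, -0.5]
grip_width: 91.9
finger_force: 0.0
```

Emit:
arm_command:
  gripper: [91.8,91.8,91.8,91.8,91.8]
  dp:
    - [0.5,-1,0]
    - [0.5,-1,0]
    - [0.5,-1,0]
    - [0.5,-1,0]
    - [0.5,-1,0]
  twist: [0,0,0,0,0]

```text
time: 3.22
tool_pos: [434.0, 10.0, 338.9]
tcp_rot: [3.142, 0.001, 0.002]
contact_force: [0.3, -0.7, 0.8]
grip_width: 91.9
finger_force: 0.0
```

Emit:
arm_command:
  gripper: [91.8,91.8,91.8,91.8,91.8]
  dp:
    - [0.5,-1,0]
    - [0.5,-1,0]
    - [0.5,-1,0]
    - [0.5,-1,0]
    - [0.5,-1,0]
  twist: [0,0,0,0,0]

```text
time: 3.85
tool_pos: [496.3, 135.1, 338.7]
tcp_rot: [3.141, 0.001, 0.002]
contact_force: [-0.2, -0.5, 0.1]
grip_width: 91.9
finger_force: 0.0
```

Emit:
arm_command:
  gripper: [91.8,91.8,91.8,91.8,91.8]
  dp:
    - [0.53,-0.6,0]
    - [0.53,-0.6,0]
    - [0.53,-0.6,0]
    - [0.53,-0.6,0]
    - [0.53,-0.6,0]
  twist: [0,0,0,0,0]

```text
time: 4.47
tool_pos: [562.5, 209.8, 338.6]
tcp_rot: [3.141, 0.001, 0.002]
contact_force: [0.4, 0.2, -0.5]
grip_width: 92.1
finger_force: 0.0
```

```bash
python3 - <<'E'
from h import *
o=get_obs();im=capture("wrist")[:,:,::-1].copy();cv2.imwrite("pics/w1.png",im)
print(o["tool_pos"],o["tcp_rot"])
H,S,V=cv2.split(cv2.cvtColor(im,cv2.COLOR_BGR2HSV))
red=((H<6)|(H>174))&(S>170)&(V>120)
for c,s in blobs(red,60):print("red",c,s,ray("wrist",c,217,o).round(1))
for c,s in blobs(V<50,150):print("dark",c,s,ray("wrist",c,233,o).round(1))
E
```

```text
[562.45565698 209.83787316 338.60468264] [3.14115571e+00 1.10349973e-03 2.03210461e-03]
red [450.1, 202.5] [432, 198, 38, 13, 279] [586.5 116.  217. ]
red [454.7, 211.3] [439, 209, 30, 5, 106] [579.7 111.8 217. ]
red [453.0, 217.5] [439, 216, 29, 4, 116] [574.9 112.6 217. ]
red [81.7, 258.5] [69, 248, 28, 23, 419] [540.5 402.9 217. ]
dark [408.4, 29.8] [326, 10, 155, 44, 4469] [699.3 159.  233. ]
dark [424.0, 62.6] [399, 58, 69, 12, 382] [680.8 147.7 233. ]
dark [588.0, 106.7] [526, 85, 114, 75, 3147] [654.6  37.5 233. ]
dark [450.9, 184.5] [446, 172, 11, 26, 195] [602.9 122.3 233. ]
dark [561.8, 202.7] [510, 172, 130, 67, 2182] [590.2  42.  233. ]
dark [323.8, 234.7] [308, 218, 33, 34, 739] [565.8 211.3 233. ]
dark [533.7, 231.3] [529, 221, 11, 22, 168] [568.9  58.2 233. ]
dark [506.1, 251.1] [470, 247, 72, 10, 252] [553.5  76.  233. ]
dark [212.4, 322.6] [187, 288, 42, 57, 1243] [492.7 299.2 233. ]
dark [437.8, 322.5] [422, 288, 43, 57, 1262] [493.3 120.9 233. ]
dark [250.6, 425.2] [0, 311, 640, 159, 29070] [391. 275. 233.]
dark [558.3, 349.0] [491, 311, 149, 104, 5389] [469.1  20.8 233. ]
dark [629.4, 397.1] [610, 383, 30, 25, 458] [421.7 -49.1 233. ]
```

View pics/w1.png

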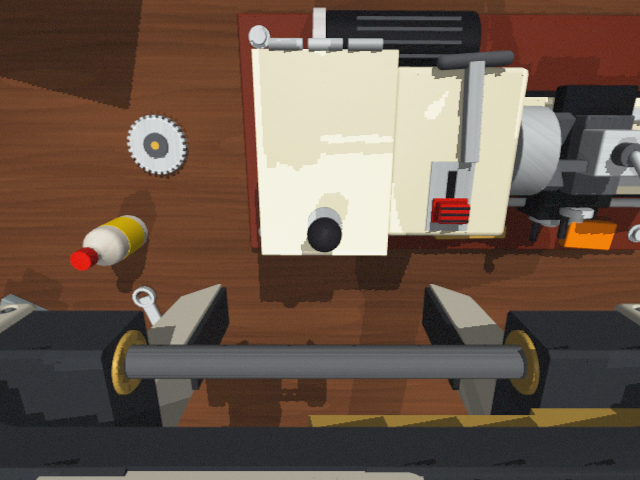

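The wrist view shows the ball at (324,235), which casts to (566,211), and the red slide at about (451,210). The cover edges run parallel to the image rows, so the yaw is about 0. Both cameras agree within 4 mm. Next I go down onto the knob, close on it and tug.

Emit:
arm_command:
  gripper: [91.8,91.8,91.8,91.8,91.8]
  dp:
    - [0.1,-0.04,1]
    - [0,0,1]
    - [0,0,1]
    - [0,0,1]
    - [0,0,0.95]
  twist: [0,0,0,0,0]

```text
time: 5.15
tool_pos: [564.2, 210.0, 214.2]
tcp_rot: [3.141, 0.001, 0.002]
contact_force: [-0.0, 0.1, 0.2]
grip_width: 91.8
finger_force: 0.0
```

Emit:
arm_command:
  gripper: [60,40,20,20,20]
  dp:
    - [0,0,0]
    - [0,0,0]
    - [0,0,0]
    - [0,0,0]
    - [0,0,0]
  twist: [0,0,0,0,0]

```text
time: 5.78
tool_pos: [564.8, 210.4, 215.8]
tcp_rot: [-3.142, -0.001, 0.002]
contact_force: [-0.1, -0.1, -0.6]
grip_width: 46.4
finger_force: 0.0
```

Emit:
arm_command:
  gripper: [20,20,20,20,20]
  dp:
    - [0,0,0]
    - [0,0,0]
    - [0,0,0]
    - [0,0,0]
    - [0,0,0]
  twist: [0,0,0,0,0]

```text
time: 6.4
tool_pos: [564.7, 210.6, 215.4]
tcp_rot: [-3.141, -0.0, 0.002]
contact_force: [-0.2, 2.1, 0.3]
grip_width: 24.3
finger_force: 30.0
```

Emit:
arm_command:
  gripper: [20,20,20,20,20]
  dp:
    - [0,0,-0.05]
    - [0,0,-0.05]
    - [0,0,-0.05]
    - [0,0,0]
    - [0,0,0]
  twist: [0,0,0,0,0]

```text
time: 7.02
tool_pos: [565.6, 210.5, 219.0]
tcp_rot: [-3.141, -0.002, 0.002]
contact_force: [5.2, 3.2, -5.3]
grip_width: 24.4
finger_force: 30.0
```

Emit:
arm_command:
  gripper: [20,20,20,20,20]
  dp:
    - [0,0,-0.05]
    - [0,0,-0.05]
    - [0,0,0]
    - [0,0,0]
    - [0,0,0]
  twist: [0,0,0,0,0]

```text
time: 7.65
tool_pos: [566.4, 210.5, 221.6]
tcp_rot: [-3.141, -0.003, 0.002]
contact_force: [8.3, 3.7, -7.0]
grip_width: 24.0
finger_force: 30.0
```

Emit:
arm_command:
  gripper: [20,20,20,20,20]
  dp:
    - [0.05,0,-0.06]
    - [0.05,0,-0.06]
    - [0,0,0]
    - [0,0,0]
    - [0,0,0]
  twist: [0,0,0,0,0]

```text
time: 8.28
tool_pos: [567.3, 210.6, 224.5]
tcp_rot: [-3.141, -0.0, 0.002]
contact_force: [4.1, 3.7, -5.9]
grip_width: 24.2
finger_force: 30.0
```

```bash
python3 - <<'E'
from h import *
o=get_obs();im=capture("wrist")[:,:,::-1].copy()
print(o["tool_pos"],o["contact_force"])
cv2.imwrite("pics/w2.png",im)
E
```

```text
[567.30955932 210.55316715 224.48056676] [ 4.06322645  3.74871801 -5.92693162]
```

View pics/w2.png

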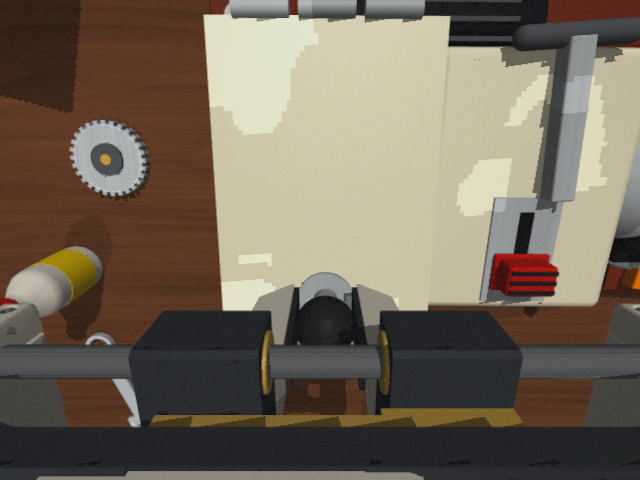

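The tool has risen 9 mm along the knob's arc, 2.5 mm of that to the rear. The pull is steady at about 6 N and the grip width hasn't changed. The picture shows the ball still between the pads at (325,322). That suggests the bolt is not caught, so I lift a little further along the arc to confirm.

Emit:
arm_command:
  gripper: [20,20,20,20,20]
  dp:
    - [0.05,0,-0.13]
    - [0.05,0,-0.13]
    - [0.05,0,-0.13]
    - [0.05,0,-0.13]
    - [0.06,0,-0.12]
  twist: [0,0,0,0,0]

```text
time: 8.95
tool_pos: [573.6, 210.5, 240.5]
tcp_rot: [-3.142, 0.0, 0.002]
contact_force: [2.8, 4.5, -6.0]
grip_width: 24.3
finger_force: 30.0
```

The tool is up 25 mm at constant force with the ball still gripped (24.3 mm). The bolt is not caught, so the slide can stay where it is. I carry on up the arc.

Emit:
arm_command:
  gripper: [20,20,20,20,20]
  dp:
    - [0.1,0,-0.19]
    - [0.1,0,-0.19]
    - [0.11,0,-0.18]
    - [0.12,0,-0.17]
    - [0.12,0,-0.17]
  twist: [0,0,0,0,0]

```text
time: 9.57
tool_pos: [587.4, 210.5, 263.4]
tcp_rot: [3.141, 0.001, 0.002]
contact_force: [1.5, 4.3, -6.3]
grip_width: 24.1
finger_force: 30.0
```

Emit:
arm_command:
  gripper: [20,20,20,20,20]
  dp:
    - [0.13,0,-0.17]
    - [0.14,0,-0.16]
    - [0.15,0,-0.15]
    - [0.15,0,-0.15]
    - [0.15,0,-0.14]
  twist: [0,0,0,0,0]

```text
time: 10.2
tool_pos: [605.6, 210.4, 282.8]
tcp_rot: [3.141, 0.0, 0.002]
contact_force: [-0.8, 3.0, -5.0]
grip_width: 24.1
finger_force: 30.0
```

Emit:
arm_command:
  gripper: [20,20,20,20,20]
  dp:
    - [0.16,0,-0.14]
    - [0.17,0,-0.13]
    - [0.17,0,-0.12]
    - [0.18,0,-0.11]
    - [0.18,0,-0.11]
  twist: [0,0,0,0,0]

```text
time: 10.82
tool_pos: [627.2, 210.4, 298.1]
tcp_rot: [3.141, -0.0, 0.002]
contact_force: [-2.1, 1.7, -3.6]
grip_width: 24.2
finger_force: 30.0
```

Emit:
arm_command:
  gripper: [20,20,20,20,20]
  dp:
    - [0.19,0,-0.1]
    - [0.19,0,-0.09]
    - [0.19,0,-0.09]
    - [0.2,0,-0.08]
    - [0.2,0,-0.07]
  twist: [0,0,0,0,0]

```text
time: 11.45
tool_pos: [651.6, 210.3, 308.8]
tcp_rot: [3.141, -0.0, 0.002]
contact_force: [-3.5, 0.5, -0.3]
grip_width: 24.3
finger_force: 30.0
```

Emit:
arm_command:
  gripper: [20,20,20,20,20]
  dp:
    - [0.2,0,-0.06]
    - [0.2,0,-0.05]
    - [0.2,0,-0.05]
    - [0.2,0,-0.04]
    - [0.15,0,-0.02]
  twist: [0,0,0,0,0]

```text
time: 12.08
tool_pos: [675.4, 210.3, 314.2]
tcp_rot: [3.141, -0.001, 0.002]
contact_force: [-2.1, -2.4, 2.3]
grip_width: 24.2
finger_force: 30.0
```

Emit:
arm_command:
  gripper: [20,20,20,20,20]
  dp:
    - [0,0,0]
    - [0,0,0]
    - [0,0,0]
    - [0,0,0]
    - [0,0,0]
  twist: [0,0,0,0,0]

```text
time: 12.7
tool_pos: [674.9, 210.3, 314.1]
tcp_rot: [3.141, -0.0, 0.002]
contact_force: [-3.4, -4.7, 4.0]
grip_width: 24.4
finger_force: 30.0
```

```bash
python3 - <<'E'
from h import *
a=capture("wrist")[:,:,::-1];b=capture("scene")[:,:,::-1]
b=cv2.resize(b[110:290,290:490],None,fx=2.667,fy=2.667)
cv2.imwrite("pics/w3.png",cv2.resize(np.hstack([a,b]),(800,327)))
E
```

```text
(no output)
```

View pics/w3.png

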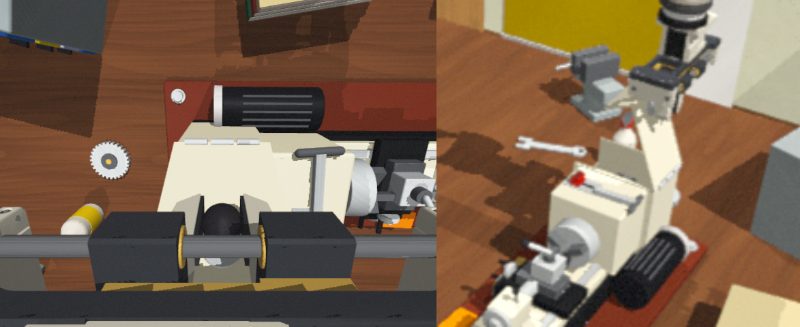

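The wrist half shows the ball between the pads at (222,218) with the cover behind it. The scene half shows the cover standing up at the gripper at (660,145). A tool offset of (110, 99) mm from shut means the cover is at about 1.18 rad, and it is steady. I'm handing in.

```bash
python3 -c "
from plant import *
print(close_job())"
```

```text
the job is handed in; nothing more can be done
None
```

The tug showed the bolt was not caught, so I left the red slide alone; the cover is lifted to about 1.18 rad (worked out from the tool's position), the gripper still holds it by the knob, no tool was touched, and the job is handed in with no verdict shown.

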